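Hang a shelf ledge on a slotted rack and stock it

TASK

Hang the wooden shelf ledge on the little slotted rack: hook its two steel tabs into the upper pair of slots, then press the ledge down until both ends are fully home and locked. Only after that, set the tape measure upright and lengthwise in the middle part of the ledge. Do not knock over or push away the other things standing on the worktop.

Things in the scene. Friction and masses are not known exactly. Their poses are not given: they have to be found in the camera images.
- rack: Steel rack fixed to the worktop: two uprights 172 mm tall, 36 wide, centred at y = +-75 mm; origin on the worktop between them in their front plane, z up, x away from the robot into the slots. Front plates 4 mm thick (x 0 to 4), each with 2 slots 18 wide, 50 high: lower z 30 to 80, upper z 112 to 162 mm. Between them all is open above z = 33 mm; a foot plate 6 mm high reaches to x = -25 mm.
- ledge: Loose shelf ledge, about 0.25 kg, lying right way up: wooden bar 46 (x) x 190 (y) x 40 (z) mm, origin at the centre of its underside, z up, x towards two steel tab plates on its back (y = +-75, 34 wide, z 0 to 46, rear face x = 27 mm). Locked on the rack, its origin is at about (-28, 0, 80) mm in the rack's frame, axes alike. Pressed by its top near the ends (y = +-75 mm).
- slot_left (a point): Middle of the lower edge of the upper slot in the rack's +y upright, halfway through the 4 mm plate. To enter freely, the ledge must be held 28 to 40 mm (best 34) above its locked height, then moved along the rack's +x until its tab plates are at the uprights.
- slot_right (a point): The same point of the upper slot in the rack's -y upright.
- tab_left (a point): Middle of the underside of the neck of the hooked tab at the ledge's +y end, at (30.5, 75, 32) mm in the ledge's frame; it comes to rest on slot_left (within 2 mm in height). The tab is 10 mm wide: a neck at z 32 to 42 mm runs back from the plate; 5.5 mm behind the plate it drops to z = 4 mm, ending in a toe that reaches back to x = 40.5 mm.
- tab_right (a point): The same for the tab at the ledge's -y end (30.5, -75, 32), for slot_right.
- catch_left (a joint): Spring catch behind the +y upper slot: 0 m sprung out, up to 0.008 m pushed back. A ledge let down into the slots stops on the catches about 15 mm above home; from there each end needs a push down of up to 15 N (one end after the other is fine) till the neck sits on the slot's edge; then the catch springs out over the toe and stops the tab from lifting.
- catch_right (a joint): The same for the -y upper slot.
- tape_measure: Yellow and black tape measure standing upright, 36 (x) x 82 (y) x 67 (z) mm, 0.3 kg, its flat sides facing +x and -x, 34 mm apart. Origin at the centre of its underside, z up, y along its length; the case fills y -28 to 41 mm, with the small metal hook at the -y end. It and the screw box may trade places.
- screw_box: Bystander: card box 60 x 80 x 52 mm, origin at the centre of its underside.
- spray_can: Bystander: spray can, 65 mm across, 237 mm tall, origin at the centre of its underside.
- screw_jar: Bystander: jar with screw lid, 68 mm across, 92 mm tall, origin at the centre of its underside.
- offcut_2: Bystander: wooden offcut 38 x 110 x 38 mm, origin at the centre of its underside.

How it is judged:
By the outcome, as a careful person would: the job done as asked, in the order asked, and still so for the second after the job is handed in, with the robot touching nothing.
It also fails if it takes over 72 s, if anything falls off the work surface, if the arm or the gripper's body presses on something with over 40 N, if the wrist force passes 120 N, or if a joint passes its speed limit or range.

ROBOT

A 6-joint arm with a two-finger parallel gripper is mounted at the origin on the work surface; the furniture and walls round the work are solid. World frame = base frame: x ahead of the robot, y to its left, z up, the work surface at z = 0. Lengths are in mm, angles in rad, forces in N, time in s.
With the tool pointing down it reaches from about 275 to 825 mm from the base axis. Payload 4.9 kg.
Tool frame: the origin (TCP) lies at the very end of the fingers, on their centre line; the grasp point (between the pads) lies 19 mm behind it; z points along the fingers, y is the direction in which the jaws open and shut (so a half turn about z gives the same grasp; the last joint's range is limited). The gripper opens to 85 mm and grips with 20 to 120 N. Pads are 22 mm wide; open, the fingers measure 114 mm over their backs; the gripper's body (76 mm by 85 mm) begins 54 mm behind the grasp point. The pads swing forward as they close: fully open they stand 13 mm farther back than shut.
Start: joints at [-0.134, 0.326, -0.193, 1.052, 0, 1.437], TCP at [550.017, 0.009, 231.281] pointing down, gripper open.
Joint ranges: [-2.65, 2.65], [-0.97, 1.79], [-1.3, 1.35], [-1.93, 2.1], [-1.47, 1.37], [-3.14, 3.14]. Speed limits (rad/s): [2.57, 2.57, 3.14, 3.14, 3.14, 3.14].

INTERFACE

Orientations are given as [roll, pitch, yaw] about the fixed x, y, z axes, in that order (R = Rz(yaw) Ry(pitch) Rx(roll)).
In Python, from bench import bot, solve_ik, imaging gives the robot as it stands. Calls block until the motion is done:
- bot.move_ptp(position, orientation): joint-space move of the TCP to a pose.
- bot.movel(position, rot=None, max_speed=150, threshold=None): straight line of the TCP; rot=None keeps the orientation; max_speed is the mean speed in mm/s. With threshold (N) it stops when the force on the tool has changed by that much, and returns True; else False.
- bot.move_j(angles): joint-space move.
- bot.grip(opening, effort=None): opening from 0.0 (shut) to 1.0 (fully open); effort is the grip in N (None keeps the last); returns when the fingers have stopped.
- bot.dwell(seconds).
- solve_ik(position, orientation): joint angles nearest the present ones, or None.
- bot.get_state(): the state.
- imaging.capture(name): name is "scene" or "side" or "wrist"; returns the picture (420x560x3 uint8, blue, green, red); there is no depth.
- imaging.camera_model(name): a dict with "K" (3x3 intrinsics, pixels), "k1" (the pictures are not rectified: a ray, as slopes to the right and down, at radius r is drawn at 1 + k1 r^2 times it, then the intrinsics apply), "position" and "rotation" of the camera in the world. Camera axes: x right, y up, looking along -z (the intrinsics and any distortion apply to the point x, -y, -z); pixel columns grow to the right and rows downward; lengths in mm; the calibration is good to about 2 mm. A picture is of the moment at which its call begins: read the wrist's pose just before it. camera_model takes no time and is no camera call; for the wrist camera it gives the pose at the moment of the call.
A pose or a line that the arm cannot do raises bot.IKError and nothing moves.
- bot.sign_off(): hands the job in, once; it reports no verdict.
The state is a dict: "t": time; "qpos": joint angles; "joint_velocities": joint speeds; "effort": joint torques, N m; "tcp_pos": TCP position; "orientation": TCP orientation; "contact_force": force on the tool from outside, world axes, zero at the start; "wrist_torque": the same for the moment, N m; "opening": opening from 0.0 (shut) to 1.0 (fully open).
Only numpy, scipy, OpenCV 4.12 (cv2) and the standard library are available. Lean on these libraries where they do the work, as an engineer would, in place of code of your own. Each camera call takes 0.05 s, during which the arm holds its last target.

## Working session

There is one attempt and no reset: what is moved stays moved. The work goes in short steps, each a Python script; the robot and the scene stay as the last script left them, time stands still between calls to the robot, and variables do not carry over. Pictures are saved under pics/ and viewed, and the job is handed in when it is done.

```bash
ls -la; mkdir -p pics; python3 - <<'E'
from bench import bot, solve_ik, imaging
import cv2, numpy as np
np.set_printoptions(precision=3,suppress=True)
for n in ["scene","side","wrist"]:
    m=imaging.camera_model(n); print(n,m)
    cv2.imwrite(f"pics/{n}0.png",imaging.capture(n))
print(bot.get_state())
E
```

```text
total 12
drwxr-xr-x  3 agent agent 4096 Dec  5 18:00 .
drwxr-xr-x 23 root  root  4096 Dec  5 18:00 ..
drwxr-xr-x  2 agent agent 4096 Dec  5 18:00 pics
scene {'K': array([[459.829,   0.   , 275.663],
       [  0.   , 459.829, 214.633],
       [  0.   ,   0.   ,   1.   ]]), 'k1': -0.10347301767531551, 'position': array([-408.727, -789.503,  976.333]), 'rotation': array([ 0.95 , -0.008, -0.729])}
side {'K': array([[486.649,   0.   , 278.135],
       [  0.   , 486.649, 208.013],
       [  0.   ,   0.   ,   1.   ]]), 'k1': -0.07355992273600868, 'position': array([-265.344, -920.107,  750.449]), 'rotation': array([ 1.094,  0.012, -0.592])}
wrist {'K': array([[321.876,   0.   , 278.432],
       [  0.   , 321.876, 208.334],
       [  0.   ,   0.   ,   1.   ]]), 'k1': -0.03852688737306293, 'position': array([549.822,  68.205, 373.605]), 'rotation': array([-0.273,  0.002,  0.001])}
{'t': 0.15, 'qpos': array([-0.134,  0.327, -0.193,  1.052, -0.   ,  1.437]), 'joint_velocities': array([-0.001, -0.002,  0.002, -0.001,  0.001, -0.   ]), 'effort': array([  0.001, -44.37 ,  26.266,   0.01 ,  -0.   ,  -0.   ]), 'tcp_pos': array([549.563,   0.052, 230.682]), 'orientation': array([-3.14 , -0.   ,  1.571]), 'contact_force': array([-0.617,  0.326, -0.262]), 'wrist_torque': array([ 0.02 , -0.003,  0.052]), 'opening': 1.002799758309281}
```

View images.

View pics/scene0.png

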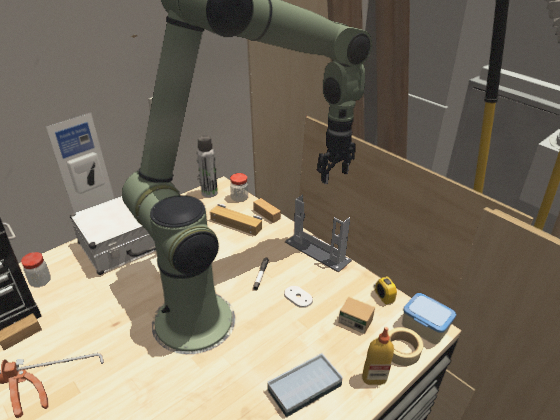

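View pics/side0.png

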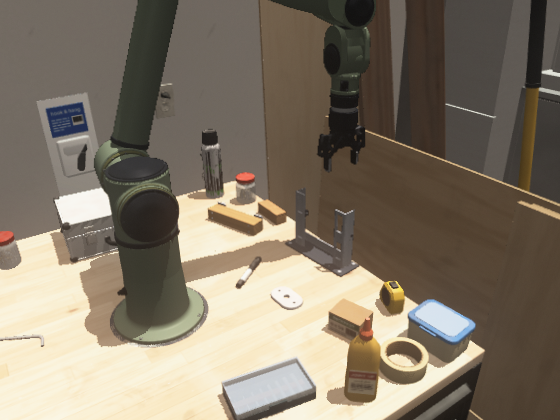

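View pics/wrist0.png

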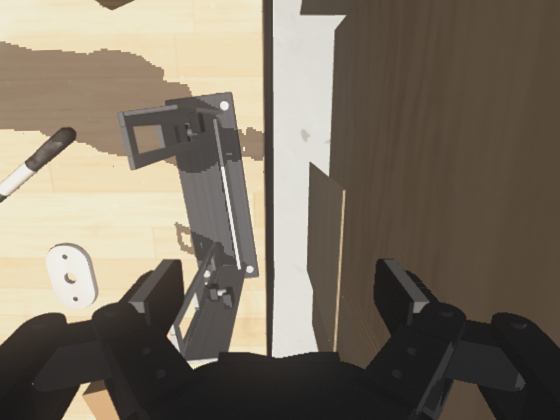

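```bash
cat > h.py <<'E'
import numpy as np, cv2
from scipy.spatial.transform import Rotation as R
from scipy.optimize import least_squares
np.set_printoptions(precision=3,suppress=True)
def proj(m,P):
    P=np.atleast_2d(P).astype(float); Rm=R.from_euler('xyz',m['rotation']).as_matrix()
    c=(P-m['position'])@Rm
    x=c[:,0]/-c[:,2]; y=-c[:,1]/-c[:,2]; s=1+m['k1']*(x*x+y*y)
    K=m['K']; return np.c_[K[0,0]*x*s+K[0,2],K[1,1]*y*s+K[1,2]]
def ray(m,uv):
    K=m['K']; d=np.array([[[uv[0],uv[1]]]],float)
    p=cv2.undistortPoints(d,K,np.array([m['k1'],0,0,0,0.]))[0,0]
    v=R.from_euler('xyz',m['rotation']).as_matrix()@np.array([p[0],-p[1],-1]); return v
def onz(m,uv,z):
    v=ray(m,uv); return m['position']+v*(z-m['position'][2])/v[2]
def T(pose,pts):
    x,y,yaw=pose[:3]; z=pose[3] if len(pose)>3 else 0
    return np.atleast_2d(pts)@R.from_euler('z',yaw).as_matrix().T+[x,y,z]
def fit(obs,x0,z=0):
    # obs list of (model, uv, localpt)
    def f(p): return np.concatenate([proj(m,T([*p,z],l))[0]-uv for m,uv,l in obs])
    s=least_squares(f,x0,x_scale=[10,10,.1]); return s.x,s.fun.reshape(-1,2)
def crop(img,x0,y0,x1,y1,k):
    c=cv2.resize(img[y0:y1,x0:x1],None,fx=k,fy=k,interpolation=cv2.INTER_CUBIC)
    for u in range((x0+9)//10*10,x1,10):
        cv2.line(c,((u-x0)*k,0),((u-x0)*k,8 if u%50 else 16),(0,0,255),1)
        if u%20==0: cv2.putText(c,str(u),((u-x0)*k,20),0,.4,(0,0,255),1)
    for v in range((y0+9)//10*10,y1,10):
        cv2.line(c,(0,(v-y0)*k),(8,(v-y0)*k),(0,0,255),1)
        if v%20==0: cv2.putText(c,str(v),(10,(v-y0)*k+4),0,.4,(0,0,255),1)
    return c
E
python3 - <<'E'
from h import *
from bench import imaging
s=cv2.imread('pics/scene0.png'); d=cv2.imread('pics/side0.png')
cv2.imwrite('pics/c1.png',crop(s,185,125,295,245,5))
cv2.imwrite('pics/c2.png',crop(d,190,120,300,240,5))
cv2.imwrite('pics/c3.png',crop(s,280,185,440,345,4)[:600])
cv2.imwrite('pics/c4.png',crop(d,280,180,420,340,4)[:600])
m=imaging.camera_model('scene'); md=imaging.camera_model('side')
for uv in [(185,320)]: print('base',onz(m,(194,325),0), onz(md,(158,313),0))
print('rack foot',onz(m,(318,252),0),onz(md,(322,252),0),'ledge',onz(m,(235,220),20),onz(md,(234,218),20), 'tape',onz(m,(386,290),30),onz(md,(393,297),30))
E
```

```text
base [ -9.438 -17.345   0.   ] [-3.135  1.496  0.   ]
rack foot [471.289 -24.712   0.   ] [486.984  -9.454   0.   ] ledge [358.775 273.37   20.   ] [363.827 280.974  20.   ] tape [ 469.834 -298.929   30.   ] [ 471.23  -299.612   30.   ]
```

View pics/c1.png

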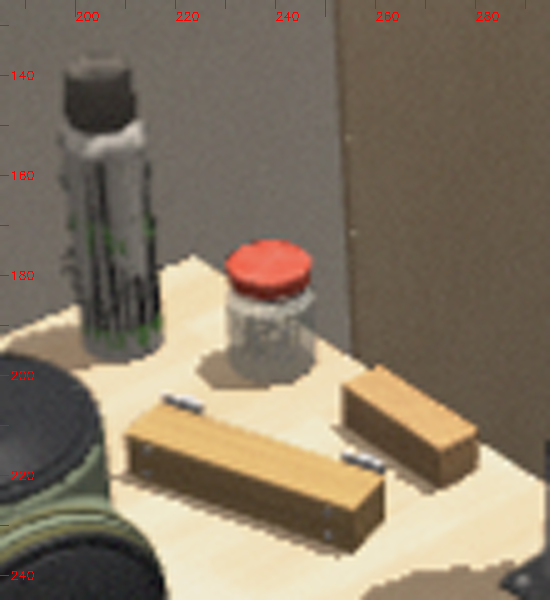

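View pics/c2.png

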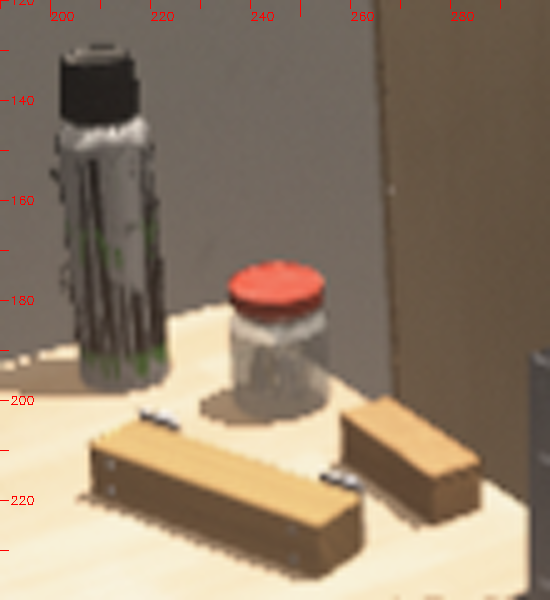

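View pics/c3.png

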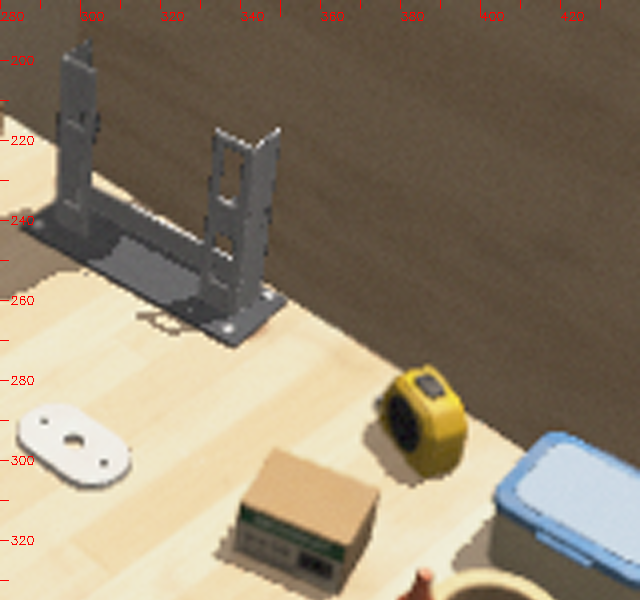

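View pics/c4.png

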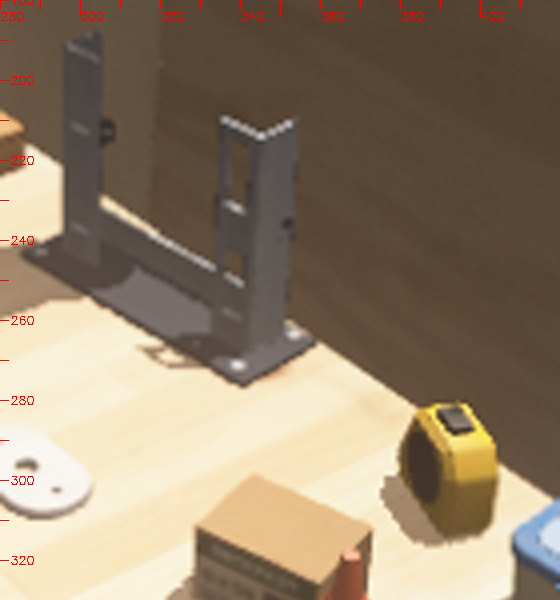

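```bash
cat > fits.py <<'E'
from h import *
from bench import imaging
S=imaging.camera_model('scene'); D=imaging.camera_model('side'); W=imaging.camera_model('wrist')
rack=[(S,(343.5,222.5),(0,-93,172)),(S,(334,217),(0,-57,172)),(S,(303.7,202),(0,57,172)),(S,(295.5,198.7),(0,93,172)),
(D,(345.5,214.5),(0,-93,172)),(D,(335.5,209.5),(0,-57,172)),(D,(304.8,193),(0,57,172)),(D,(296.3,190.5),(0,93,172))]
led=[(S,(210,211.5),(-23,95,40)),(S,(255.5,227.5),(-23,-95,40)),(S,(262,220.5),(23,-95,40)),(S,(211,220),(-23,95,0)),(S,(255,235.5),(-23,-95,0)),
(D,(208,208.5),(-23,95,40)),(D,(254,225),(-23,-95,40)),(D,(262,217.5),(23,-95,40)),(D,(209,216.5),(-23,95,0)),(D,(253,235.5),(-23,-95,0)),(D,(262,229),(23,-95,0))]
for nm,o,x0 in (('rack',rack,(460,0,0)),('ledge',led,(360,275,0))):
    for sel in (None,S,D):
        oo=[a for a in o if sel is None or a[0] is sel]
        p,r=fit(oo,x0); print(nm,p,np.degrees(p[2]));
        if sel is None: print(r.round(1).tolist())
E
python3 fits.py
```

```text
rack [463.129 -20.894   0.104] 5.982125973161999
[[0.1, -0.7], [-0.2, -0.1], [0.7, 0.4], [0.1, -0.6], [-0.2, -0.3], [-0.4, -0.3], [0.2, 1.7], [-0.1, -0.0]]
rack [461.807 -21.546   0.108] 6.202017384435141
rack [464.309 -19.993   0.102] 5.838402183325913
ledge [363.505 275.195   0.325] 18.620120559977423
[[-0.4, -1.5], [-0.4, -1.2], [0.2, -1.1], [-0.5, -0.9], [0.4, 0.1], [-0.4, -0.9], [-1.0, -0.1], [0.7, 1.4], [-0.4, 2.1], [0.5, 0.9], [1.0, 1.3]]
ledge [360.75  270.832   0.323] 18.52949278119354
ledge [366.005 279.788   0.323] 18.512214529538035
```

```bash
python3 - <<'E'
from h import *
from bench import imaging
S=imaging.camera_model('scene'); D=imaging.camera_model('side'); W=imaging.camera_model('wrist')
print('can',onz(S,(209,193),0),onz(D,(213,194),0))
print('jar',onz(S,(239,199),0),onz(D,(245,201),0))
print('offcut top',onz(S,(267,208),38),onz(D,(272,210),38))
for nm in 'wrist',:
    im=cv2.imread('pics/wrist0.png'); cv2.imwrite('pics/c5.png',crop(im,100,80,270,280,3)[:600])
# predicted rack corners in wrist0
p=(463.1,-20.9,.104)
for l in [(0,93,172),(0,57,172),(0,-57,172),(0,-93,172),(-25,93,6)]: print(l,proj(W,T(p,l)))
E
```

```text
can [407.329 504.215  -0.   ] [407.759 514.722   0.   ]
jar [469.674 393.592   0.   ] [472.943 399.928   0.   ]
offcut top [475.181 235.782  38.   ] [473.064 228.43   38.   ]
(0, 93, 172) [[120.577 113.336]]
(0, 57, 172) [[133.222 171.633]]
(0, -57, 172) [[168.388 325.421]]
(0, -93, 172) [[177.961 365.386]]
(-25, 93, 6) [[169.506 117.944]]
```

View pics/c5.png

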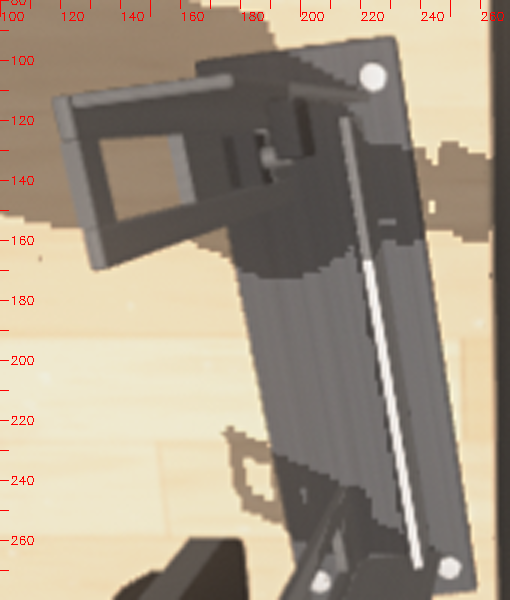

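```bash
python3 - <<'E'
from h import *
from bench import bot, solve_ik, imaging
import pickle
def cap(n):
    W=imaging.camera_model('wrist'); im=imaging.capture('wrist'); cv2.imwrite(f'pics/{n}.png',im); pickle.dump(W,open(f'pics/{n}.pkl','wb')); return W,im
bot.move_ptp([440,-20,330],[np.pi,0,1.675])
print(bot.get_state()['t']); W,im=cap('rackw')
p=(461.8,-20.5,.104)
for l in [(0,93,172),(0,57,172),(0,-57,172),(0,-93,172)]: print(l,proj(W,T(p,l)))
bot.move_ptp([363.5,275,240],[np.pi,0,1.896])
st=bot.get_state(); print(st['t'],st['tcp_pos'],st['orientation']); W,im=cap('ledw')
p=(363.5,275,.325)
for l in [(-23,95,40),(-23,-95,40),(23,-95,40),(23,95,40)]: print(l,proj(W,T(p,l)))
E
```

```text
0.8
(0, 93, 172) [[301.926  92.46 ]]
(0, 57, 172) [[301.191 133.929]]
(0, -57, 172) [[298.988 249.851]]
(0, -93, 172) [[298.34  281.943]]
2.0583 [364.13  274.669 239.864] [-3.141  0.     1.895]
(-23, 95, 40) [[255.176  90.26 ]]
(-23, -95, 40) [[258.22  263.249]]
(23, -95, 40) [[297.752 263.272]]
(23, 95, 40) [[300.811  90.276]]
```

View pics/rackw.png

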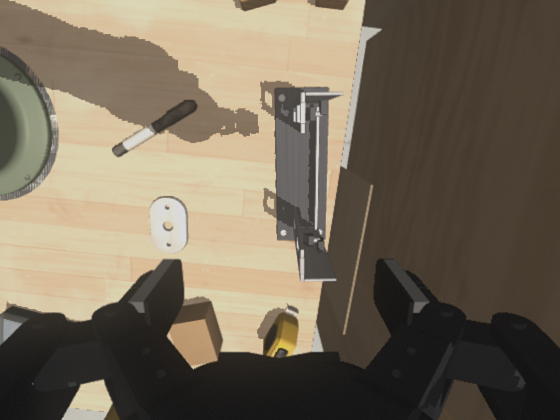

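View pics/ledw.png

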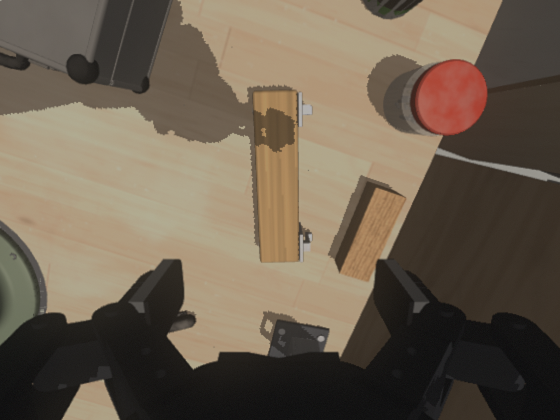

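```bash
python3 - <<'E'
from h import *
im=cv2.imread('pics/ledw.png'); a=crop(im,235,80,335,275,3)
im=cv2.imread('pics/rackw.png'); b=crop(im,260,75,360,295,3)
h=min(600,max(a.shape[0],b.shape[0])); o=np.zeros((660,600,3),np.uint8); o[:a.shape[0],:300]=a; o[:b.shape[0],300:]=b[:660]
cv2.imwrite('pics/c6.png',cv2.resize(o,(545,600)) if 0 else o[:600]); cv2.imwrite('pics/c7.png',crop(im,270,220,350,295,7))
E
```

```text
(no output)
```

View pics/c6.png

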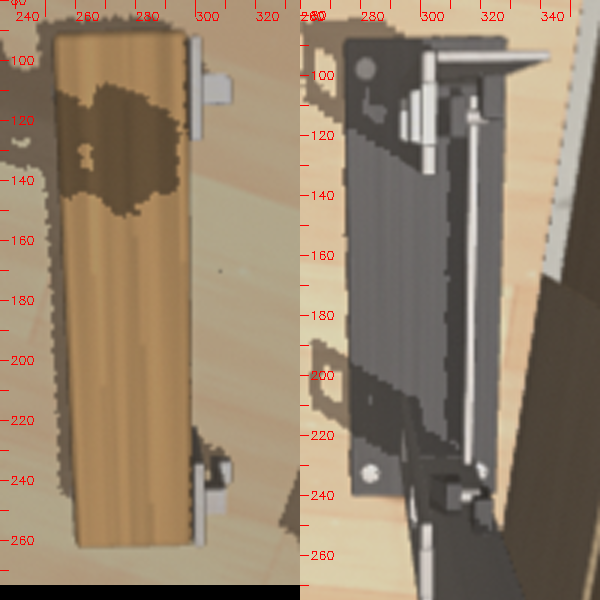

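View pics/c7.png

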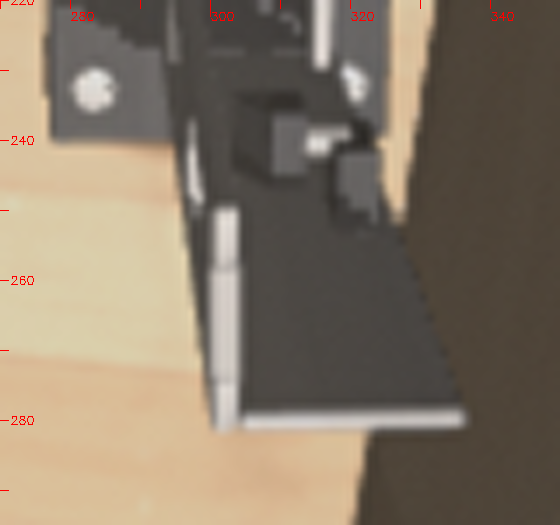

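```bash
python3 - <<'E'
from h import *
import pickle
W1=pickle.load(open('pics/rackw.pkl','rb')); W2=pickle.load(open('pics/ledw.pkl','rb'))
r=[(W1,(301.2,92.3),(0,93,172)),(W1,(301.1,133),(0,57,172)),(W1,(300.5,249.7),(0,-57,172)),(W1,(300.5,280.7),(0,-93,172))]
p,e=fit(r,(462,-20,.1)); print('rack',p,e.round(1).tolist(), W1)
# ledge corners: crop origin (235,80), scale 3
c=lambda x,y:(235+x/3,80+y/3)
l=[(W2,c(54,33),(-23,95,40)),(W2,c(78,547),(-23,-95,40)),(W2,c(192,545),(23,-95,40)),(W2,c(185,33),(23,95,40)),
(W2,c(203,140),(27,58,46)),(W2,c(203,37),(27,92,46)),(W2,c(205,463),(27,-58,46)),(W2,c(205,545),(27,-92,46))]
p,e=fit(l,(363,275,.3)); print('ledge',p,e.round(1).tolist())
E
```

```text
rack [462.487 -19.85    0.119] [[-0.0, -0.5], [-0.0, 0.3], [0.1, -0.4], [-0.1, 0.7]] {'K': array([[321.876,   0.   , 278.432],
       [  0.   , 321.876, 208.334],
       [  0.   ,   0.   ,   1.   ]]), 'k1': -0.03852688737306293, 'position': array([433.528,  47.722, 472.654]), 'rotation': array([-0.274, -0.001,  0.105])}
ledge [363.068 275.139   0.352] [[-0.7, -0.3], [-0.9, 1.2], [0.7, 0.9], [1.2, -1.6], [-0.1, 0.4], [-0.4, -0.4], [-0.0, 0.0], [0.1, 0.6]]
```

```bash
python3 - <<'E'
from h import *
from bench import bot, solve_ik, imaging
import pickle
def st(): s=bot.get_state(); print('t',round(s['t'],2),s['tcp_pos'],s['orientation'],'F',s['contact_force'],'open',round(s['opening'],3)); return s
yaw=.34+np.pi/2
bot.movel([363.2,275.1,60],[np.pi,0,yaw]); st()
print(bot.movel([363.2,275.1,4],max_speed=60,threshold=15)); st()
bot.grip(0.0,70); st()
cv2.imwrite('pics/g_side.png',imaging.capture('side'))
W=imaging.camera_model('wrist');pickle.dump(W,open('pics/g_w.pkl','wb')); cv2.imwrite('pics/g_w.png',imaging.capture('wrist'))
E
```

```text
t 3.46 [363.843 275.359  60.648] [ 3.14  -0.     1.911] F [-0.957  0.2    0.695] open 1.001
False
t 4.54 [363.458 275.26    4.24 ] [ 3.141 -0.     1.911] F [0.009 0.654 0.518] open 0.997
t 4.99 [363.513 275.282   4.5  ] [ 3.141 -0.     1.911] F [-0.342 -0.355  5.84 ] open 0.532
```

View pics/g_w.png

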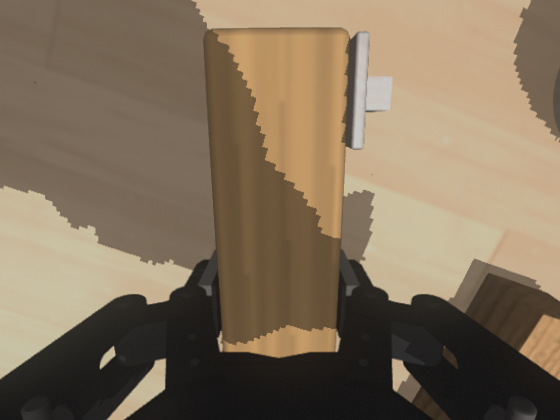

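View pics/g_side.png

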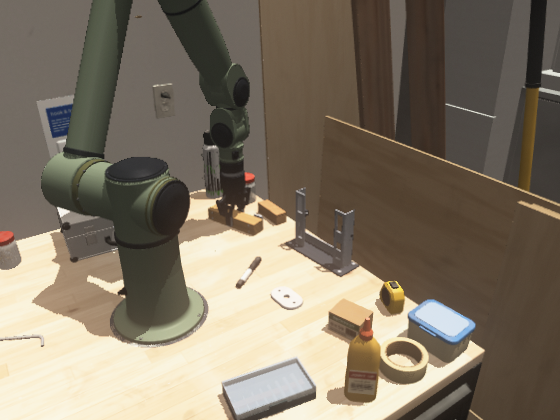

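```bash
python3 - <<'E'
from h import *
import pickle
W=pickle.load(open('pics/g_w.pkl','rb'))
im=cv2.imread('pics/g_w.png'); cv2.imwrite('pics/c8.png',crop(im,190,15,410,165,3))
for d in (0,3):
  p=[363.5-d*np.sin(.34),275.3+d*np.cos(.34),.34]
  for l in [(-23,95,40),(23,95,40),(27,92,46),(27,58,46),(-23,0,40),(23,0,40)]: print(l,proj(W,T(p,l)))
E
```

```text
(-23, 95, 40) [[202.757  27.333]]
(23, 95, 40) [[354.27   27.532]]
(27, 92, 46) [[372.245  33.434]]
(27, 58, 46) [[364.53  152.031]]
(-23, 0, 40) [[217.799 304.339]]
(23, 0, 40) [[338.662 304.422]]
(-23, 95, 40) [[202.252  16.519]]
(23, 95, 40) [[354.797  16.723]]
(27, 92, 46) [[372.933  22.072]]
(27, 58, 46) [[365.196 142.317]]
(-23, 0, 40) [[217.374 297.381]]
(23, 0, 40) [[339.102 297.467]]
```

View pics/c8.png

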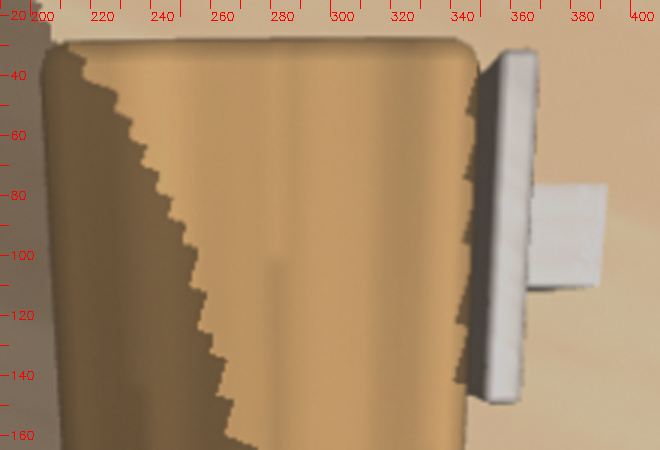

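```bash
cat > r.py <<'E'
from h import *
from bench import bot, solve_ik, imaging
import pickle
RK=(462.6,-20.2,.112); RY=RK[2]+np.pi/2
def rk(x,y,z): return T(RK,(x,y,z))[0]
def st(): s=bot.get_state(); print('t',round(s['t'],2),s['tcp_pos'],s['orientation'],'F',s['contact_force'],'open',round(s['opening'],3)); return s
def inrk(p): return (np.asarray(p)-[RK[0],RK[1],0])@R.from_euler('z',RK[2]).as_matrix()
def cap(c,n):
    W=imaging.camera_model(c); im=imaging.capture(c); cv2.imwrite(f'pics/{n}.png',im); pickle.dump(W,open(f'pics/{n}.pkl','wb')); return W,im
E
python3 - <<'E'
from r import *
bot.movel([363.4,275.3,175],max_speed=150); st()
bot.movel(rk(-100,0,175),[np.pi,0,RY],max_speed=180); st()
bot.movel(rk(-100,0,118.3),max_speed=120); st()
bot.movel(rk(-75,0,118.3),max_speed=100); bot.dwell(.2); s=st(); print(inrk(s['tcp_pos']))
cap('wrist','p_w'); cap('side','p_side'); cap('scene','p_scene')
a=cv2.imread('pics/p_side.png'); b=cv2.imread('pics/p_scene.png')
cv2.imwrite('pics/c9.png',crop(a,260,150,390,290,4)); cv2.imwrite('pics/c10.png',crop(b,260,150,390,290,4))
E
```

```text
t 6.38 [362.731 274.935 174.135] [-3.14   0.     1.911] F [-0.152  0.145 -2.285] open 0.527
t 8.23 [363.068 -30.894 174.962] [-3.141 -0.     1.684] F [ 0.241 -0.705 -2.829] open 0.528
t 8.86 [363.452 -31.213 118.577] [ 3.142 -0.     1.683] F [-0.517 -0.114 -2.65 ] open 0.525
t 9.46 [387.362 -28.487 118.281] [-3.141 -0.     1.683] F [ 0.069 -0.46  -2.676] open 0.531
[-75.693   0.174 118.281]
```

View pics/p_w.png

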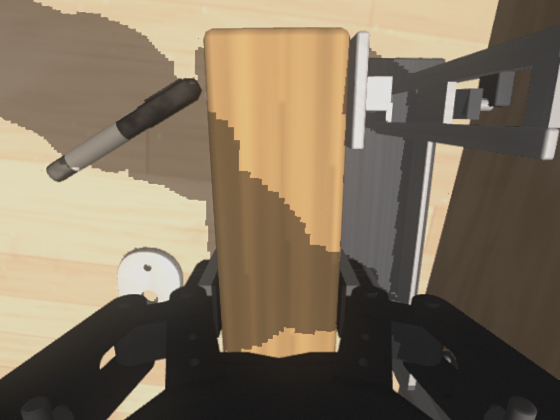

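View pics/c9.png

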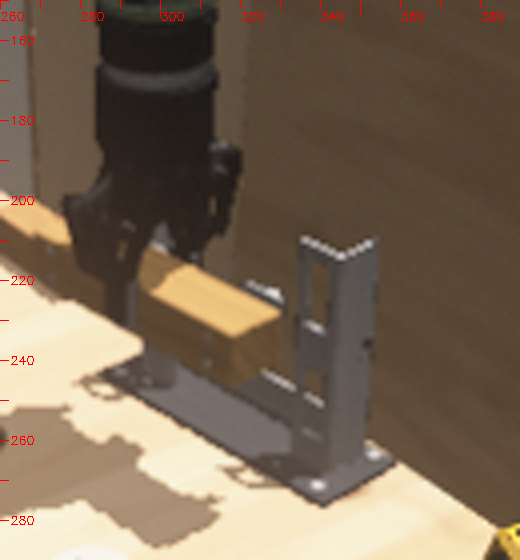

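View pics/c10.png

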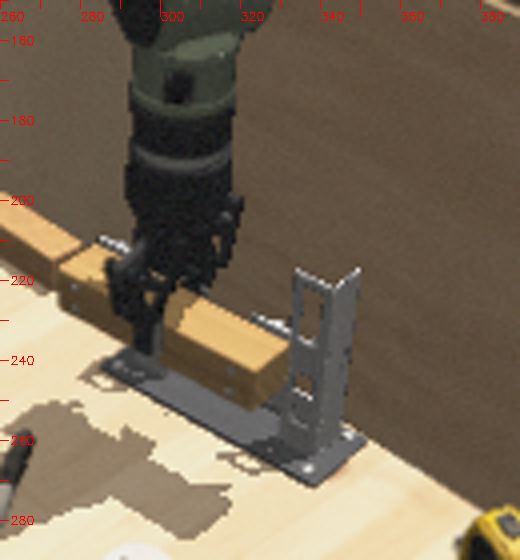

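```bash
python3 - <<'E'
from r import *
W=pickle.load(open('pics/p_w.pkl','rb')); im=cv2.imread('pics/p_w.png')
cv2.imwrite('pics/c11.png',crop(im,340,15,560,165,3))
for l in [(0,93,172),(0,57,172),(0,84,162),(0,66,162),(0,84,112),(0,66,112),(0,93,6)]: print(l,proj(W,T(RK,l)))
p=[387.36,-28.49,.112,114]
for l in [(27,92,46),(27,58,46),(28.5,80,42),(28.5,70,42),(36,80,42),(36,70,42)]: print(l,proj(W,T(p,l)))
E
```

```text
(0, 93, 172) [[570.383  23.656]]
(0, 57, 172) [[543.993 162.093]]
(0, 84, 162) [[535.725  65.892]]
(0, 66, 162) [[524.756 128.418]]
(0, 84, 112) [[449.991  82.816]]
(0, 66, 112) [[444.884 124.671]]
(0, 93, 6) [[379.429  84.856]]
(27, 92, 46) [[372.13   33.195]]
(27, 58, 46) [[364.429 152.122]]
(28.5, 80, 42) [[370.705  78.953]]
(28.5, 70, 42) [[368.487 112.555]]
(36, 80, 42) [[394.841  79.224]]
(36, 70, 42) [[392.063 112.751]]
```

View pics/c11.png

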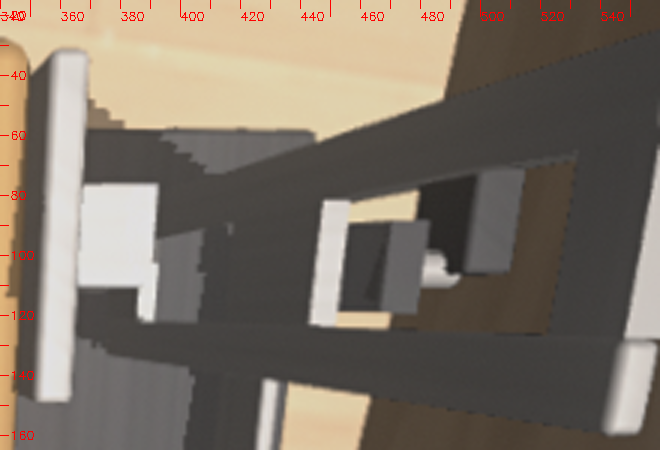

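```bash
python3 - <<'E'
from r import *
print(bot.movel(rk(-26.5,0,118.3),max_speed=40,threshold=8)); s=st(); print(inrk(s['tcp_pos']))
cap('wrist','i_w'); cap('side','i_side'); cap('scene','i_scene')
a=cv2.imread('pics/i_side.png'); b=cv2.imread('pics/i_scene.png')
cv2.imwrite('pics/c12.png',np.hstack([crop(a,280,180,380,280,4),crop(b,280,180,380,280,4)]))
E
```

```text
False
t 10.97 [434.695 -23.045 117.78 ] [-3.139 -0.     1.682] F [-5.468 -1.025 -3.388] open 0.527
[-28.048   0.292 117.78 ]
```

View pics/i_w.png

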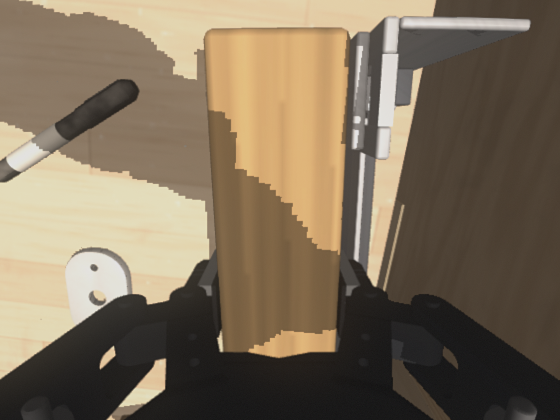

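View pics/c12.png

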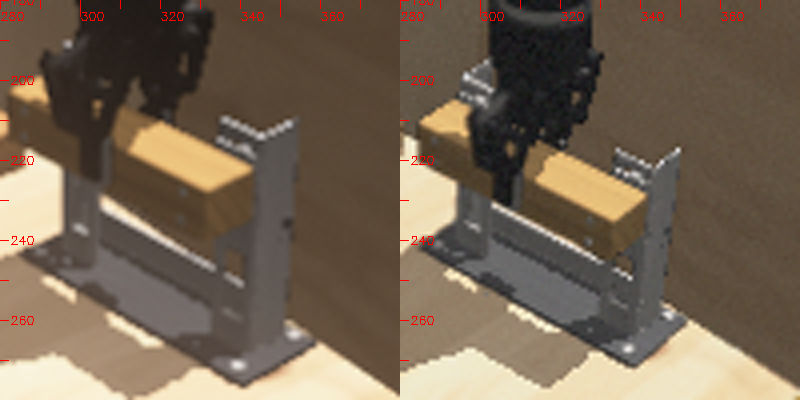

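```bash
python3 - <<'E'
from r import *
print(bot.movel(rk(-27.5,0,92),max_speed=40,threshold=8)); s=st(); print(inrk(s['tcp_pos']))
bot.dwell(.2); s=st()
cap('wrist','l_w'); cap('side','l_side'); cap('scene','l_scene')
a=cv2.imread('pics/l_side.png'); b=cv2.imread('pics/l_scene.png')
cv2.imwrite('pics/c13.png',np.hstack([crop(a,280,180,380,280,4),crop(b,280,180,380,280,4)]))
E
```

```text
True
t 11.64 [433.222 -23.246  97.758] [-3.137 -0.     1.682] F [ 0.683 -0.742  1.181] open 0.527
[-29.534   0.257  97.758]
t 11.84 [433.189 -23.232  97.998] [-3.137 -0.     1.682] F [2.39  0.032 2.209] open 0.531
```

View pics/c13.png

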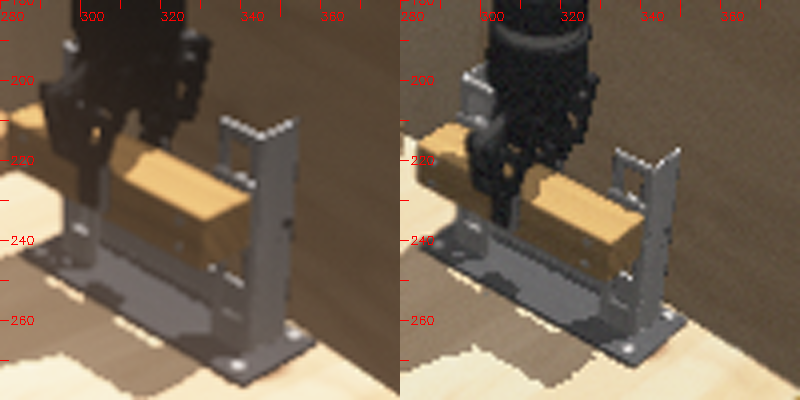

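```bash
python3 - <<'E'
from r import *
print(bot.movel(rk(-28,0,81),max_speed=25,threshold=50)); s=st(); print(inrk(s['tcp_pos']))
bot.dwell(.2); s=st(); print(inrk(s['tcp_pos']),s['wrist_torque'])
cap('wrist','h_w'); cap('side','h_side'); cap('scene','h_scene')
a=cv2.imread('pics/h_side.png'); b=cv2.imread('pics/h_scene.png')
cv2.imwrite('pics/c14.png',np.hstack([crop(a,280,180,380,280,4),crop(b,280,180,380,280,4)]))
E
```

```text
True
t 12.61 [434.579 -23.616  84.402] [-3.134  0.     1.683] F [-3.052 -0.412  9.771] open 0.529
[-28.227  -0.262  84.402]
t 12.81 [434.593 -23.623  84.401] [-3.134  0.     1.683] F [-2.691 -0.605  9.161] open 0.531
[-28.214  -0.271  84.401] [0.041 0.197 0.008]
```

View pics/c14.png

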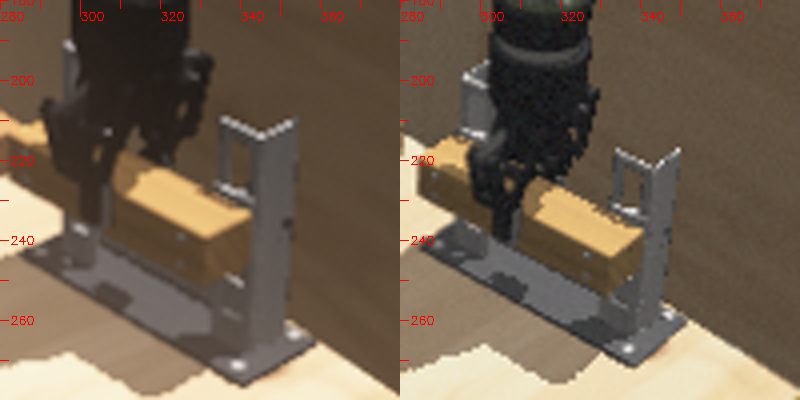

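View pics/h_w.png

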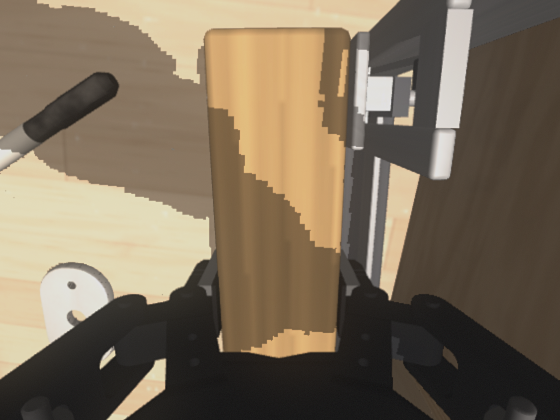

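```bash
python3 - <<'E'
from r import *
bot.grip(0.85); s=st()
bot.movel(rk(-28,0,200),max_speed=150); s=st()
bot.grip(0.0,60)
for y in (RK[2],RK[2]+np.pi): print(y,solve_ik(rk(-28,75,150),[np.pi,0,y]),s['qpos'])
cap('side','o_side'); cap('scene','o_scene'); cap('wrist','o_w')
a=cv2.imread('pics/o_side.png'); b=cv2.imread('pics/o_scene.png')
cv2.imwrite('pics/c15.png',np.hstack([crop(a,280,180,380,280,4),crop(b,280,180,380,280,4)]))
st()
E
```

```text
t 13.34 [435.182 -23.582  84.007] [-3.135  0.     1.682] F [-0.98   0.19  -0.356] open 0.849
t 14.26 [434.227 -23.227 199.306] [-3.135  0.     1.682] F [-0.078  0.243 -0.849] open 0.853
0.112 [-0.053  0.186 -0.612  0.773  0.     2.977] [-0.222  0.146 -0.518  0.913 -0.002  1.238]
3.253592653589793 [-0.053  0.186 -0.612  0.773  0.    -0.165] [-0.222  0.146 -0.518  0.913 -0.002  1.238]
t 15.09 [434.813 -23.349 200.04 ] [-3.136  0.     1.682] F [-0.254  0.49   0.774] open -0.0
```

View pics/c15.png

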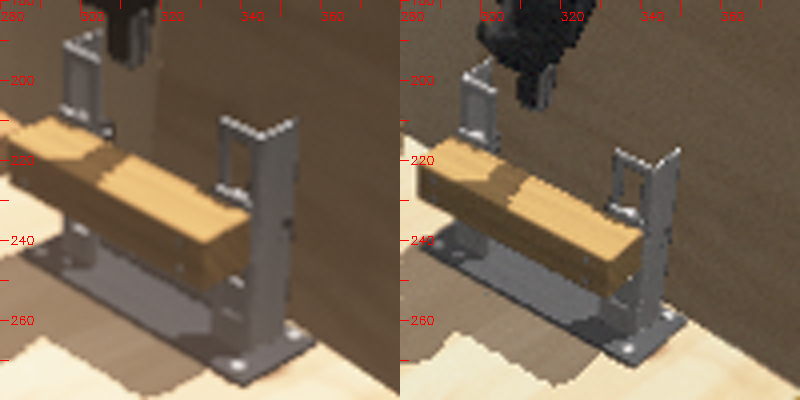

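View pics/o_w.png

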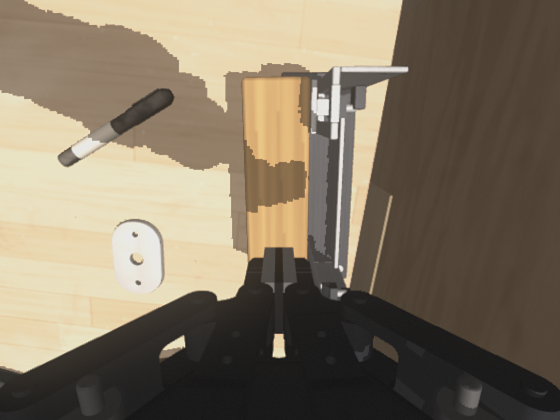

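```bash
python3 - <<'E'
from r import *
Y=RK[2]+np.pi
bot.move_ptp(rk(-30,75,150),[np.pi,0,Y]); st()
for y in (75,-75):
    bot.movel(rk(-30,y,150),[np.pi,0,Y],max_speed=180)
    print(y,bot.movel(rk(-30,y,108),max_speed=35,threshold=26)); s=st(); print(inrk(s['tcp_pos']))
    bot.dwell(.15); s=st()
    bot.movel(rk(-30,y,150),max_speed=120)
st(); cap('wrist','q_w')
cap('side','q_side'); cap('scene','q_scene')
a=cv2.imread('pics/q_side.png'); b=cv2.imread('pics/q_scene.png')
cv2.imwrite('pics/c16.png',np.hstack([crop(a,280,180,380,280,4),crop(b,280,180,380,280,4)]))
E
```

```text
t 16.36 [424.622  50.874 150.168] [-3.141  0.    -3.03 ] F [0.067 0.617 0.472] open -0.003
75 True
t 17.49 [424.128  50.975 118.149] [-3.142 -0.001 -3.03 ] F [-3.617 -0.194 13.475] open -0.004
[-30.276  75.028 118.149]
t 17.64 [424.131  50.971 118.253] [-3.141 -0.    -3.029] F [-3.462  0.176 12.698] open -0.001
-75 True
t 19.93 [440.886 -98.197 118.15 ] [-3.141 -0.001 -3.03 ] F [-2.885  0.941 11.968] open -0.003
[-30.295 -75.081 118.15 ]
t 20.08 [440.885 -98.168 118.215] [-3.141 -0.    -3.03 ] F [-2.519  1.345 11.654] open -0.002
t 20.51 [441.338 -98.2   149.702] [-3.142 -0.001 -3.03 ] F [ 1.157 -0.104  0.269] open 0.0
```

View pics/c16.png

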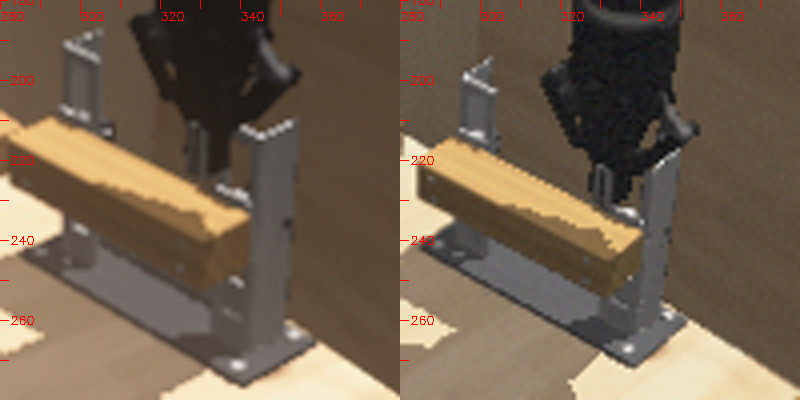

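View pics/q_w.png

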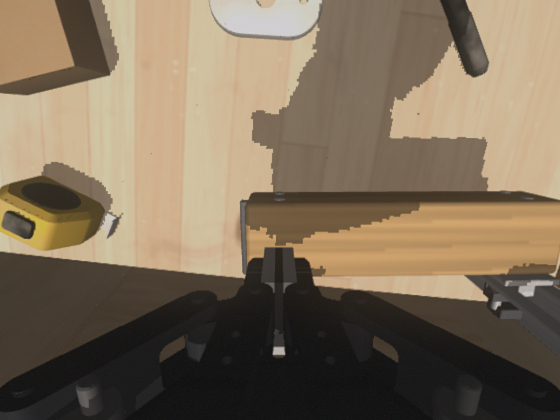

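```bash
python3 - <<'E'
from r import *
bot.movel(rk(-35,-75,240),max_speed=200); bot.grip(0.7)
bot.move_ptp([470,-299,235],[np.pi,0,1.42]); st(); bot.dwell(.1)
W,im=cap('wrist','t_w')
cv2.imwrite('pics/c17.png',crop(im,200,80,380,260,4)[:600])
b=cv2.imread('pics/o_w.png'); cv2.imwrite('pics/c18.png',crop(b,300,60,420,160,5))
S=imaging.camera_model('scene'); print('box',onz(S,(357,305),52),'bottle',onz(S,(377,380),0), 'blue', onz(S,(430,310),60))
E
```

```text
t 23.22 [ 469.969 -298.581  234.984] [-3.141 -0.     1.421] F [-0.509  0.571 -0.183] open 0.698
box [ 343.048 -292.583   52.   ] bottle [ 228.476 -463.104    0.   ] blue [ 470.095 -442.492   60.   ]
```

View pics/t_w.png

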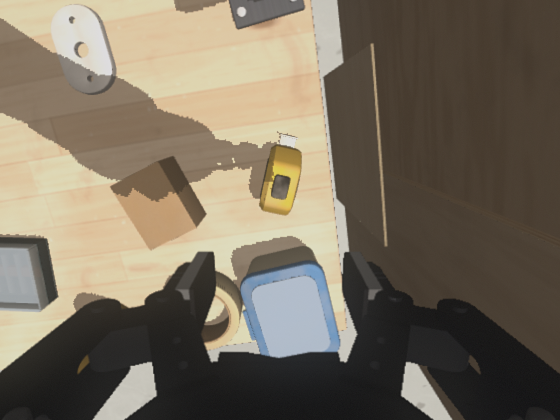

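View pics/c17.png

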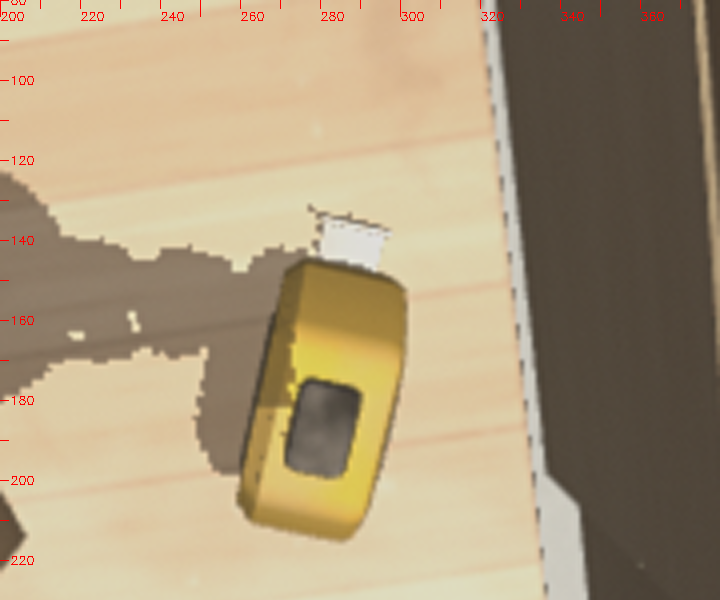

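View pics/c18.png

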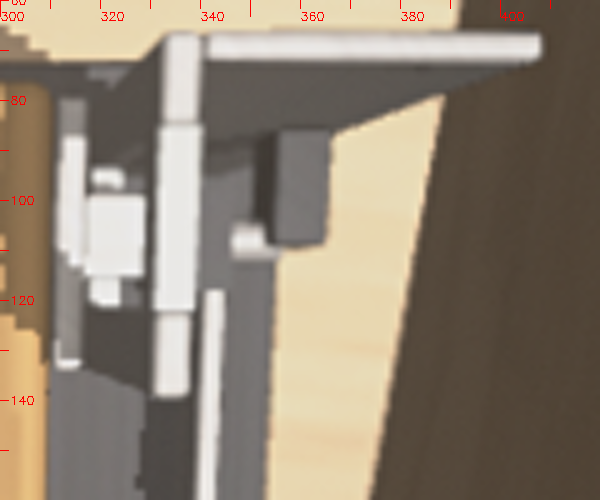

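```bash
python3 - <<'E'
from r import *
W=pickle.load(open('pics/t_w.pkl','rb'))
S=imaging.camera_model('scene'); D=imaging.camera_model('side')
def res(p):
    o=[]
    R3=R.from_euler('z',p[2]).as_matrix()
    def loc(uv,z): return (onz(W,uv,z)-[p[0],p[1],0])@R3
    for uv in [(300.5,160),(297.5,180),(293,200)]: o.append(loc(uv,58)[0]+17)
    for uv in [(271,155),(263.5,185),(260,200)]: o.append(loc(uv,55)[0]-17)
    o.append(loc((286,145),45)[1]+28); o.append(loc((276,214),45)[1]-41)
    o.append(.5*loc((288,136),15)[1]+.5*41)
    return o
s=least_squares(res,(470,-299,2.8),x_scale=[10,10,.1]); print(s.x,np.degrees(s.x[2]),np.array(res(s.x)))
p=s.x
for m,n in((S,'scene'),(D,'side')): print(n,proj(m,T(p,[(17,-28,67),(17,41,67),(-17,41,67),(-17,41,0),(17,41,0),(0,-41,10)])).round(0).tolist())
print(solve_ik([p[0],p[1],30],[np.pi,0,p[2]-np.pi/2]))
E
```

```text
[ 475.044 -287.713    2.785] 159.56497118737113 [ 2.179  0.63   0.53  -2.195 -0.808 -0.336 -2.798  2.215  1.166]
scene [[376.0, 273.0], [389.0, 289.0], [399.0, 286.0], [395.0, 302.0], [385.0, 305.0], [376.0, 283.0]]
side [[381.0, 276.0], [393.0, 293.0], [406.0, 290.0], [403.0, 313.0], [390.0, 316.0], [383.0, 291.0]]
[-0.677  0.55  -0.422  0.599  0.     1.25 ]
```

```bash
python3 - <<'E'
from r import *
p=[475.0,-287.7,2.785]; g=T(p,(0,5,0))[0]; print(g)
yaw=p[2]-np.pi/2
bot.movel([g[0],g[1],110],[np.pi,0,yaw],max_speed=150); st(); bot.dwell(.1)
W,im=cap('wrist','t2_w')
for l in [(17,-28,60),(-17,-28,60),(17,41,60),(-17,41,60),(0,-41,10)]: print(l,proj(W,T(p,l)))
E
```

```text
[ 473.255 -292.385    0.   ]
t 24.35 [ 473.807 -292.796  110.806] [3.14  0.    1.214] F [-0.039 -1.047  0.229] open 0.704
(17, -28, 60) [[248.657 177.373]]
(-17, -28, 60) [[304.368 177.411]]
(17, 41, 60) [[251.173 279.349]]
(-17, 41, 60) [[301.967 279.358]]
(0, -41, 10) [[276.765 148.377]]
```

View pics/t2_w.png

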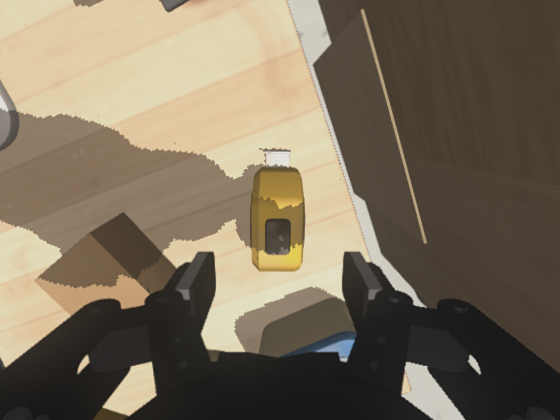

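```bash
python3 - <<'E'
from r import *
W=pickle.load(open('pics/t_w.pkl','rb')); W2=pickle.load(open('pics/t2_w.pkl','rb'))
g=np.array([473.8,-292.8,0]); yw=1.214
def tool(P): d=P-g; return d@[np.cos(yw),np.sin(yw),0], d@[np.sin(yw),-np.cos(yw),0]
for uv,z in [((206,213),0),((190,225),52),((206,213),52)]: print(uv,z,onz(W,uv,z),'tool x,y',tool(onz(W,uv,z)))
c=crop(cv2.imread('pics/t2_w.png'),20,195,220,330,4); cv2.imwrite('pics/c19.png',c)
E
```

```text
(206, 213) 0 [ 375.781 -328.62     0.   ] tool x,y (np.float64(-67.79922008449712), np.float64(-79.33487447471005))
(190, 225) 52 [ 370.338 -325.794   52.   ] tool x,y (np.float64(-67.05296891062787), np.float64(-85.42229881707095))
(206, 213) 52 [ 390.163 -315.202   52.   ] tool x,y (np.float64(-50.203519173027026), np.float64(-70.5452007578081))
```

View pics/c19.png

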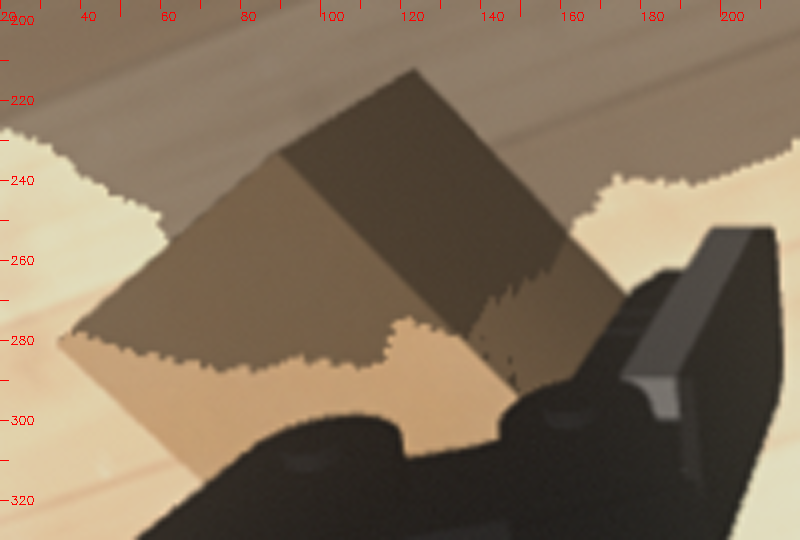

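```bash
python3 - <<'E'
from r import *
print(bot.movel([473.3,-292.4,22],max_speed=70,threshold=15)); st()
bot.grip(0.0,50); st()
bot.movel([473.3,-292.4,60],max_speed=80); st()
bot.movel([455,-270,230],max_speed=170)
bot.movel(rk(-60,-5,230),[np.pi,0,RY],max_speed=170); s=st()
bot.movel(rk(-28,-5,200),max_speed=100); s=st(); print(inrk(s['tcp_pos']))
bot.dwell(.1); cap('wrist','v_w'); cap('side','v_side'); cap('scene','v_scene')
a=cv2.imread('pics/v_side.png'); b=cv2.imread('pics/v_scene.png')
cv2.imwrite('pics/c20.png',np.hstack([crop(a,280,150,380,280,4),crop(b,280,150,380,280,4)]))
E
```

```text
False
t 25.91 [ 473.645 -292.698   22.482] [3.141 0.    1.214] F [-0.738  0.021 -0.067] open 0.694
t 26.26 [ 473.277 -292.466   22.545] [3.141 0.    1.214] F [-2.58   1.883  6.507] open 0.39
t 26.88 [ 473.17  -292.279   59.874] [-3.141 -0.     1.214] F [-0.596 -0.092 -3.81 ] open 0.39
t 29.63 [403.769 -32.408 229.984] [3.142 0.    1.682] F [-0.096 -0.567 -3.801] open 0.392
t 30.23 [434.969 -28.352 199.748] [-3.14  -0.     1.683] F [-0.935 -0.298 -4.32 ] open 0.393
[-28.369  -5.013 199.748]
```

View pics/v_w.png

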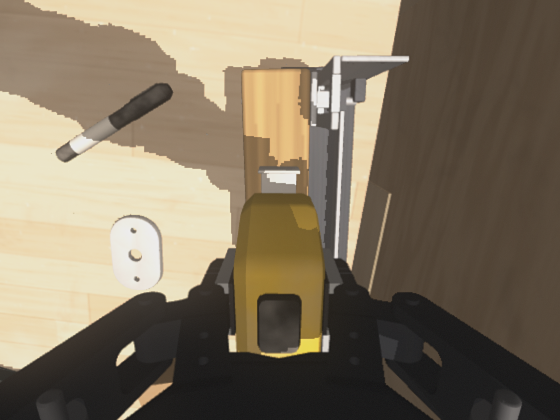

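View pics/c20.png

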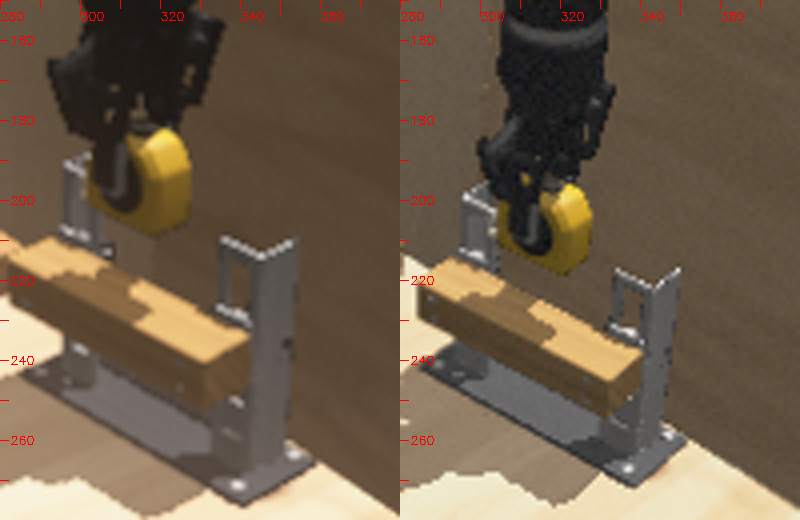

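```bash
python3 - <<'E'
from r import *
bot.movel(rk(-28,-5,152),max_speed=80); bot.dwell(.2); st()
print(bot.movel(rk(-28,-5,137),max_speed=15,threshold=5)); s=st(); print(inrk(s['tcp_pos']))
bot.dwell(.2); s=st()
cap('wrist','w_w'); cap('side','w_side'); cap('scene','w_scene')
a=cv2.imread('pics/w_side.png'); b=cv2.imread('pics/w_scene.png')
cv2.imwrite('pics/c21.png',np.hstack([crop(a,280,150,380,280,4),crop(b,280,150,380,280,4)]))
E
```

```text
t 31.43 [435.788 -28.406 152.522] [3.141 0.    1.683] F [-0.208 -0.086 -3.49 ] open 0.389
True
t 32.13 [435.184 -28.319 141.334] [-3.141 -0.     1.683] F [-0.259 -0.118  4.833] open 0.388
[-28.152  -5.004 141.334]
t 32.33 [435.148 -28.307 141.292] [-3.141 -0.     1.683] F [-0.386  0.467  5.974] open 0.39
```

View pics/w_w.png

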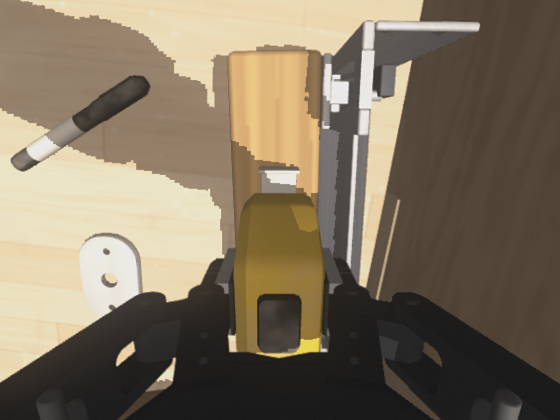

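View pics/c21.png

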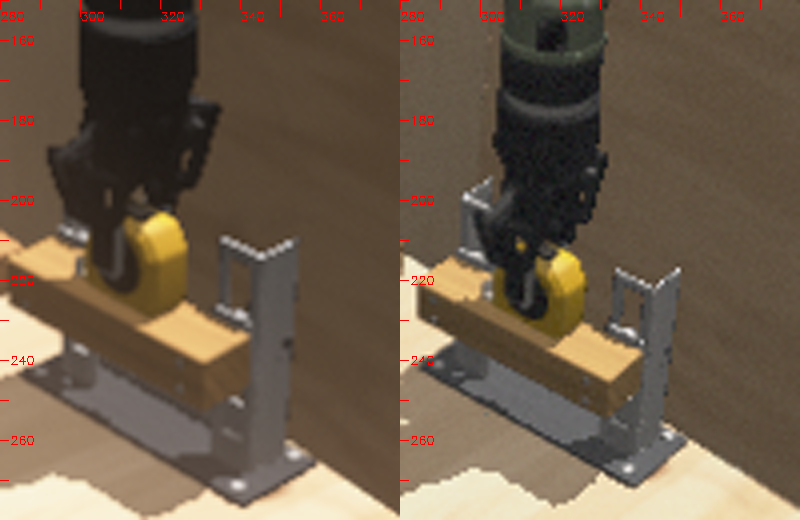

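```bash
python3 - <<'E'
from r import *
bot.movel(rk(-28,-5,141.3),max_speed=15); st()
bot.grip(0.62); st()
bot.movel(rk(-28,-5,230),max_speed=90); st()
bot.movel(rk(-110,-5,260),max_speed=150); bot.dwell(.2); s=st()
cap('wrist','x_w'); cap('side','x_side'); cap('scene','x_scene')
a=cv2.imread('pics/x_side.png'); b=cv2.imread('pics/x_scene.png')
cv2.imwrite('pics/c22.png',np.hstack([crop(a,280,150,380,280,4),crop(b,280,150,380,280,4)]))
E
```

```text
t 32.75 [435.536 -28.376 141.431] [-3.139 -0.001  1.683] F [-1.081 -0.597  2.716] open 0.385
t 33.08 [435.259 -28.264 141.181] [-3.139 -0.001  1.683] F [-0.25  -0.341  0.267] open 0.615
t 34.21 [434.923 -28.214 229.451] [-3.138 -0.001  1.683] F [0.261 0.489 0.391] open 0.616
t 35.14 [354.26  -37.413 259.636] [-3.138 -0.001  1.683] F [ 0.837 -1.509  0.615] open 0.622
```

View pics/x_w.png

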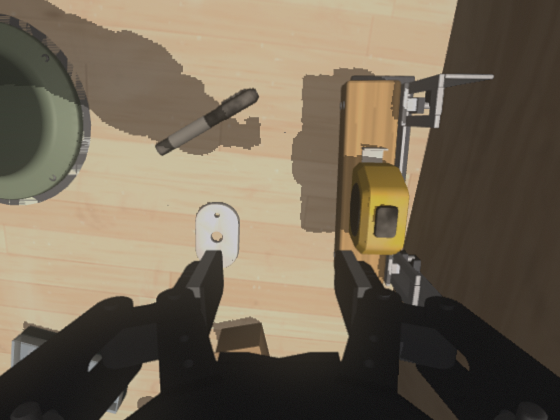

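View pics/c22.png

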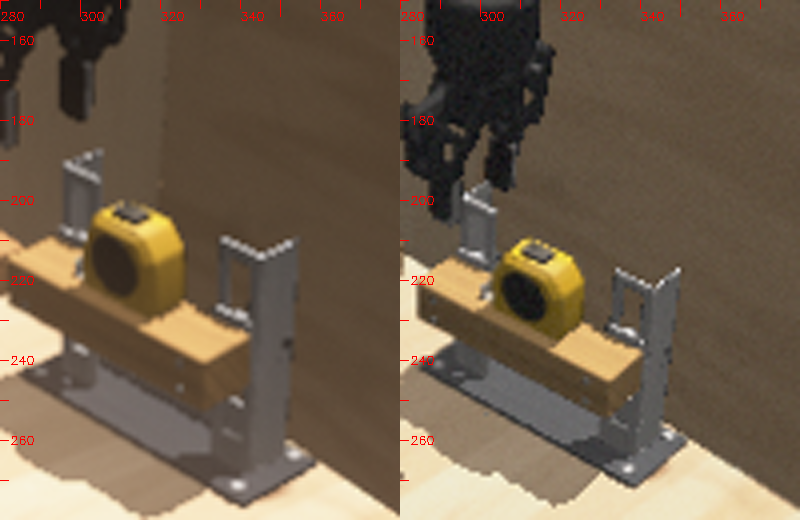

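View pics/x_scene.png

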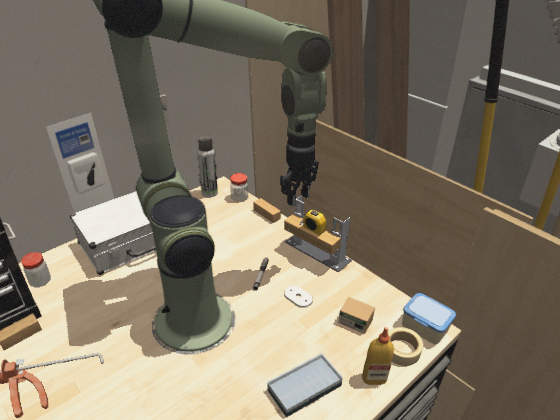

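```bash
python3 - <<'E'
from r import *
import glob
x=cv2.imread('pics/x_w.png'); cv2.imwrite('pics/c23.png',crop(x,385,65,500,165,6))
D=pickle.load(open('pics/x_side.pkl','rb')); S=pickle.load(open('pics/x_scene.pkl','rb'))
for z in (80,86):
  p=[*rk(-28,0,0)[:2],RK[2],z]
  for m,n in ((S,'scene'),(D,'side')): print(z,n,proj(m,T(p,[(-23,-95,40),(23,-95,40),(-23,-95,0),(-23,95,40),(-23,95,0)])).round(1).tolist())
E
```

```text
80 scene [[332.4, 243.7], [341.4, 236.5], [331.3, 254.0], [283.8, 218.1], [283.6, 228.2]]
80 side [[330.8, 239.0], [343.4, 232.8], [330.2, 252.5], [281.5, 212.5], [281.6, 225.1]]
86 scene [[332.5, 242.1], [341.6, 235.0], [331.4, 252.5], [283.9, 216.6], [283.6, 226.7]]
86 side [[330.9, 236.9], [343.5, 230.8], [330.3, 250.5], [281.5, 210.6], [281.6, 223.2]]
```

```bash
python3 - <<'E'
from r import *
bot.move_ptp([440,-20,330],[np.pi,0,1.675]); bot.dwell(.4); st()
W,im=cap('wrist','y_w'); W0=pickle.load(open('pics/rackw.pkl','rb')); print(W['position']-W0['position'],W['rotation']-W0['rotation'])
a=cv2.cvtColor(cv2.imread('pics/rackw.png'),6); b=cv2.cvtColor(im,6)
# register on plate top strip
for nm,(x0,y0,x1,y1) in {'plateL':(296,86,345,100),'plateR':(296,262,338,284)}.items():
    r=cv2.matchTemplate(b[y0-8:y1+8,x0-8:x1+8],a[y0:y1,x0:x1],cv2.TM_CCOEFF_NORMED); _,v,_,l=cv2.minMaxLoc(r); print(nm,v,np.array(l)-8)
for nm,rows in {'L':(105,109,113,117,121),'R':(232,236,238,240,242,244,248)}.items():
    for v in rows: print(nm,v,'old',a[v,296:328].tolist(),'\n      new',b[v,296:328].tolist())
E
```

```text
t 36.22 [439.43  -20.111 329.802] [-3.141 -0.     1.675] F [-0.343  0.664  0.093] open 0.616
[-0.968 -0.054  0.185] [0.    0.001 0.   ]
plateL 0.9842875599861145 [2 0]
plateR 0.9564251899719238 [1 0]
L 105 old [86, 137, 171, 179, 141, 218, 219, 218, 211, 158, 109, 108, 110, 102, 73, 70, 69, 81, 104, 107, 107, 106, 97, 63, 65, 93, 106, 108, 107, 107, 107, 101] 
      new [201, 96, 119, 171, 168, 146, 170, 224, 225, 225, 215, 125, 113, 115, 106, 77, 74, 74, 86, 110, 112, 112, 110, 106, 86, 61, 85, 113, 113, 112, 112, 113]
L 109 old [105, 188, 220, 205, 144, 216, 218, 219, 209, 137, 73, 66, 68, 72, 92, 108, 109, 109, 108, 100, 127, 208, 200, 95, 67, 99, 107, 108, 106, 107, 105, 105] 
      new [207, 175, 189, 188, 184, 166, 169, 223, 225, 225, 213, 94, 67, 72, 71, 80, 112, 115, 114, 114, 109, 133, 204, 210, 128, 65, 86, 114, 113, 112, 112, 113]
L 113 old [110, 186, 220, 205, 143, 215, 219, 219, 207, 116, 68, 66, 65, 68, 92, 109, 109, 107, 109, 143, 205, 208, 207, 186, 96, 96, 107, 109, 109, 109, 109, 113] 
      new [216, 220, 221, 222, 218, 182, 168, 223, 224, 225, 213, 94, 67, 71, 73,
[... 2162 characters left out ...]
66, 68, 68, 97, 106, 106, 105, 112, 139, 139, 131, 86, 67, 101, 103, 103, 104, 106, 136, 204, 206]
R 244 old [107, 202, 119, 72, 73, 75, 75, 69, 63, 59, 56, 58, 68, 95, 95, 97, 94, 87, 73, 69, 62, 53, 80, 100, 101, 100, 100, 102, 134, 196, 198, 187] 
      new [203, 210, 207, 150, 80, 73, 77, 78, 73, 65, 62, 58, 60, 70, 92, 100, 100, 100, 95, 75, 73, 69, 52, 72, 106, 107, 105, 103, 107, 142, 204, 205]
R 248 old [88, 135, 179, 88, 69, 75, 76, 77, 73, 74, 74, 75, 73, 73, 73, 73, 72, 73, 72, 70, 61, 50, 61, 72, 96, 99, 101, 99, 83, 141, 194, 176] 
      new [204, 210, 212, 205, 119, 73, 76, 77, 80, 83, 78, 77, 78, 76, 77, 76, 76, 76, 75, 76, 75, 68, 54, 66, 98, 103, 105, 105, 102, 97, 144, 202]
```

```bash
python3 - <<'E'
from r import *
s=st(); print(bot.sign_off())
E
```

```text
t 36.27 [439.627 -20.113 329.914] [-3.141 -0.     1.675] F [0.197 0.526 0.459] open 0.618
the job is handed in; nothing more can be done
None
```

The ledge hangs in the upper slots, home at both ends. The tape measure stands upright and lengthwise in its middle. I handed the job in at 36 s with the arm clear of everything.

**What I did**
- **Ledge:** I gripped it at its middle and moved it into the slots about 34 mm above home, with 5.5 N of contact at the end. I let it down until it stopped on the catches about 13.5 mm above home, then pressed it down.
- **Locking:** With shut fingers I pressed the top near each end until the force had changed by 26 N. Both ends stopped at the same height, 118.15 mm.
- **Tape measure:** I placed it on the ledge after that, and the last pictures show it standing upright near the middle.

**Last checks**
- **Ledge height:** In the side and scene pictures the ledge corners fit its locked height of 80 mm.
- **Catches:** In a wrist picture from the same pose as before hanging, both catches are back where they stood when sprung out, within about 1 pixel. A catch still pushed back would have shifted by about 7 pixels.
- **Bystanders:** The can, jar, offcut and screw box stand upright in the last scene picture and look unmoved. I judged this by eye and did not measure it.

**Disagreements and gaps**
- The tape touched down about 1 mm lower than expected, and the pressed ends read about 1.8 mm below the nominal 120 mm top. I put both down to give in the arm or grip.
- The rack's rotation came out as 0.104 rad from the fixed cameras and 0.119 rad from the wrist camera, so I used 0.112.
- I did not try lifting the ledge to test the lock, because the tape already stood on it.
- I reached the limit on viewing pictures, so the catch check was done on pixel values only.

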